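Lock the bottle rest of the corking jig

TASK

On the craft table stand two height-adjustable screw posts of a bottle-corking jig, one topped by a broad flat disc, the other by a sharp cone. Lock the post with the flat disc: push the handle of its lock nut round clockwise (seen from above) until the nut has run down tight on its stand, finish with a firm push against the stop and then let go. Leave the lock nut of the pointed post as it is.

Things in the scene. Friction and masses are not known exactly. Their poses are not given: they have to be found in the camera images.
- rest: flat-topped post, fixed: grey foot 74 x 74 x 10 mm, grey boss (radius 26 to 21 mm) up to z 45 mm, upright threaded stud (radius 10 mm) and flat disc on top (radius 19 mm, z 78 to 87 mm). Origin: on its axis at table level; z up; yaw varies. The pointed post is alike but ends in a cone, z 90 mm; it stands over 0.2 m away, to the left or right
- rest_nut (a joint): turn of its lock nut about the post's axis (rad): 0 = tight on the boss, a solid stop; positive = backed off anticlockwise from above, up to 2.6. Clockwise lowers it 1.9 mm per rad. About 2 N at the handle point turns it; it stays where left. The handle points at (yaw of rest) - 0.75 + this value, anticlockwise from world +x
- rest_nut_handle (a point): point on the handle of that nut: on the bar's centre line, 62 mm from the post's axis, 52 (tight) to 57 mm above the table. The nut is a brass hexagon, radius 24 mm, 14 mm high, round the stud; the handle is one level round bar, radius 5 mm, from mid-height of the nut out to a black ball, radius 9 mm, centred 85 mm from the axis
- pin_nut_handle (a point): the same point on the like handle of the pointed post's lock nut, which must stay as it is

How it is judged:
On the way:
1. the nut of the flat-topped post is run down on its boss and pressed tight with 4 N or more (value of joint rest_nut below 0.17 rad and contact force between the fingers and rest above 4 N), for 0.02 s.
At the end, for the whole second after the job is handed in: the lock nut of the flat-topped post is within 0.17 rad of its tight stop, and the handle of the pointed post's nut is within 15 mm of where it was (value of joint rest_nut below 0.17 rad and distance of pin_nut_handle from where it was at the start of the episode below 0.015 m); the robot touches nothing.
It fails at once if the lock nut of the pointed post is turned (its handle moved more than 15 mm) (distance of pin_nut_handle from where it was at the start of the episode above 0.015 m).
It also fails if it takes over 32 s, if anything falls off the work surface, if the arm or the gripper's body presses on something with over 40 N, if the wrist force passes 120 N, or if a joint passes its speed limit or range.

ROBOT

A 6-joint arm with a two-finger parallel gripper is mounted at the origin on the work surface. World frame = base frame: x ahead of the robot, y to its left, z up, the work surface at z = 0. Lengths are in m, angles in rad, forces in N, time in s.
With the tool pointing down it reaches from about 0.275 to 0.825 m from the base axis. Payload 5.2 kg.
Tool frame: the origin (TCP) lies on the centre line of the jaws, within the pads' length; the fingertips stand 22 mm ahead of it and the grasp point (between the pads) lies 3 mm ahead of it (manip.nose_length is the distance from the TCP to the fingertips, in m); z points along the fingers, y is the line along which they close (so a half turn about z gives the same grasp; the last joint's range is limited). The gripper opens to 93 mm and grips with 3 to 60 N. Pads are 15 mm wide; open, the fingers measure 128 mm over their backs; the gripper's body (75 mm by 188 mm) begins 65 mm behind the grasp point.
Start: joints at [-0.203, 0.259, 1.535, -0, 1.348, -0.203], TCP at [0.55, 0, 0.241] pointing down, gripper open.
Joint ranges: [-3.14, 3.14], [-0.91, 2.08], [0.19, 2.58], [-1.22, 4.36], [0.22, 2.71], [-3.12, 3.12]. Speed limits (rad/s): [2.57, 2.57, 3.14, 3.14, 3.14, 3.14].

INTERFACE

Orientations are given as a rotation vector (axis times angle).
In Python, from plant import sensors, vision, workorder, manip gives the robot as it stands.
- The arm moves only by the shell command python3 -m pendant 'ROWS' [FORCE]. ROWS is a JSON object of lists of equal length, an entry for each row: "hand": the opening in per cent of the stroke, from 0 (shut) to 100 (fully open); "travel": the shift along the tool's x, y, z in units of 60 mm (1.0 is 60 mm), a list of three; "twist": the turn, a rotation vector about the tool's x, y, z in units of 6 degrees (1.0 is 6 degrees), a list of three. In form: {"hand": [hand, ...], "travel": [[tx, ty, tz], ...], "twist": [[ax, ay, az], ...]}. A call has exactly 8 rows; each row shifts and turns the commanded pose from where the row before left it, along the tool's axes as they then stand; what a row does not reach is not made up. A row lasts 1/8 s, in which the tool goes at most 62.5 mm and 10.7 degrees, less where a joint would pass 70% of its speed; a pose out of reach is approached as far as the arm can. A call is refused whole if a number of a shift passes 1 or a number of a turn 1, either way. A call with a gripper value outside its range is refused whole. The fingers move at their own pace and stop on an object; FORCE is the grip in N (left out, the last holds). Time passes only in rows, so rows that do not move let the fingers close, or fill a call up. It gives the time, the measured TCP pose, the force, the opening and the grip force at its end, in the units of the state.
- sensors.sense(): the state, without advancing time (a new reading comes with each control period).
- vision.grab_frame(name): name is "scene" or "side" or "wrist"; returns a dict with "pixels" (384x512x3 uint8, red, green, blue), "fx", "fy", "cx", "cy" (pixels), "world_from_camera" (4x4, takes a point from camera to world coordinates); the wrist camera has in their place "mount" (4x4, takes a point from camera to tool coordinates, whose origin is the TCP and whose axes are the flange's). Camera axes: x right, y up, looking along -z (the intrinsics and any distortion apply to the point x, -y, -z); pixel columns grow to the right and rows downward; lengths in m; the calibration is good to about 2 mm. A picture is of the moment at which its call begins: read the wrist's pose just before it. There is no depth.
- workorder.sign_off(): hands the job in; it is judged then, once.
Trained networks look in a picture, given as the dict that the camera call returned (one of the last four; its "shot" number tells which), for a name from the list of things; names that differ only in an ending like _2 or _b are one class to them, and where a whole thing is asked for, a point or a joint stands for the part that bears it (a point fixed in the world has none). Each returns a list of dicts, best first, with "p" (0 to 1); they miss things now and then, are a little off and sometimes report something else, mostly with a low value. They report only what shows in the picture. A call takes as long as a camera call.
- vision.look_for(picture, query): "position" ([column, row] in pixels, amid what is visible of it).
- vision.silhouettes(picture, query): "pixels" (384x512 bool, what is visible of it) and "position" ([column, row] in pixels, amid what is visible of it).
- vision.spot_point(picture, query): "position" ([column, row] in pixels: a listed point, or the origin of a listed thing).
The state is a dict: "t": time; "joints": joint angles; "dq": joint speeds; "joint_efforts": joint torques, N m; "eef_pos": TCP position; "orientation": TCP orientation; "contact_force": force on the tool from outside, world axes, zero at the start; "wrist_torque": the same for the moment, N m; "opening": opening from 0.0 (shut) to 1.0 (fully open); "finger_force": force on a finger pad.
Only numpy, scipy, OpenCV 4.12 (cv2) and the standard library are available. Lean on these libraries where they do the work, as an engineer would, in place of code of your own. Each camera call takes 0.05 s, during which the arm holds its last target. There are 200 camera calls.

## Working session

There is one attempt and no reset: what is moved stays moved. The work goes in short steps, Python scripts to look and compute and a shell command to move; the robot and the scene stay as the last step left them, time stands still between calls to the robot, and variables do not carry over. Pictures are saved under pics/ and viewed, at most 10 in all, crops included, and the job is handed in when it is done.

```bash
mkdir -p pics; cat > h.py <<'E'
import numpy as np, cv2
from plant import sensors, vision, workorder, manip
def ray(f,px):
    T=np.array(f["world_from_camera"]); d=np.array([(px[0]-f["cx"])/f["fx"],-(px[1]-f["cy"])/f["fy"],-1])
    return T[:3,3],T[:3,:3]@d
def at_z(f,px,z):
    o,d=ray(f,px); return o+d*(z-o[2])/d[2]
E
python3 - <<'E'
from h import *
s=sensors.sense(); print(s["t"],s["eef_pos"],s["orientation"],s["contact_force"])
ims=[]
for n in ("scene","side"):
    f=vision.grab_frame(n); print(n,[k for k in f if k!="pixels"],f.get("distortion"),np.round(np.array(f["world_from_camera"])[:3,3],2))
    cv2.imwrite(f"pics/{n}.png",f["pixels"][:,:,::-1])
    for q,z in (("rest",0),("rest_nut_handle",.055),("pin_nut_handle",.055)):
        for r in vision.spot_point(f,q)[:3]: print(q,round(r["p"],2),np.round(r["position"],0),np.round(at_z(f,r["position"],z),3))
E
```

```text
0.0 [5.49502810e-01 1.33259187e-04 2.39835128e-01] [-2.22034177e+00 -2.22043483e+00  1.57145433e-03] [-0.05140402 -0.22227967 -0.38212004]
scene ['fx', 'fy', 'cx', 'cy', 'world_from_camera', 'shot'] None [ 1.1  -0.2   0.49]
rest 0.84 [310. 188.] [0.557 0.135 0.   ]
rest_nut_handle 0.59 [334. 184.] [0.626 0.147 0.055]
pin_nut_handle 0.82 [191. 233.] [ 0.657 -0.15   0.055]
side ['fx', 'fy', 'cx', 'cy', 'world_from_camera', 'shot'] None [0.4  0.53 0.38]
rest 0.66 [241. 301.] [0.56  0.135 0.   ]
rest_nut_handle 0.58 [194. 263.] [0.614 0.15  0.055]
pin_nut_handle 0.78 [257. 170.] [ 0.637 -0.132  0.055]
```

View pics/scene.png

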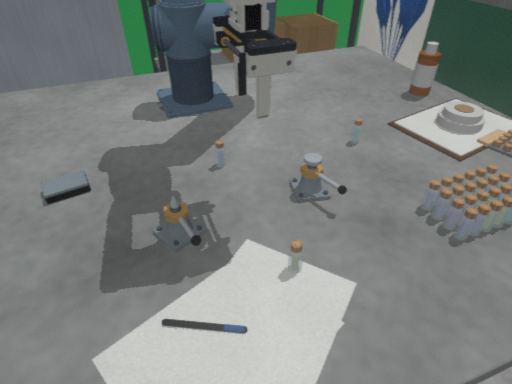

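View pics/side.png

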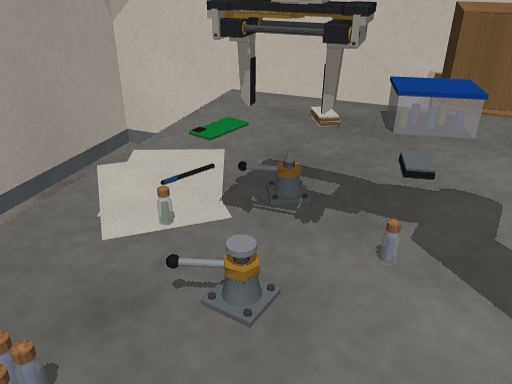

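Both views agree: the flat post is at the right in the scene view (312,160 disc; ball 342,189) and in front in the side view (disc 241,245; ball 173,261). Its handle points roughly to +x. The cone post is the other one (scene 175,205). Next I'll fix the ball, disc and foot corners more accurately.

```bash
python3 - <<'E'
from h import *
F={n:vision.grab_frame(n) for n in ("scene","side")}
P={"ball":((342,189),(173,261),.055),"disc":((313,158),(241,243),.087)}
for k,(a,b,z) in P.items():
    oa,da=ray(F["scene"],a); ob,db=ray(F["side"],b)
    s=np.linalg.lstsq(np.c_[da,-db],ob-oa,rcond=None)[0]
    pa,pb=oa+s[0]*da,ob+s[1]*db
    print(k,np.round((pa+pb)/2,3),"gap",np.round(np.linalg.norm(pa-pb),4),np.round(at_z(F["scene"],a,z),3),np.round(at_z(F["side"],b,z),3))
for n,c in (("scene",[(357,143),(296,270),(220,166)]),("side",[(204,297),(248,317),(280,292),(165,222)])):
    print(n,[np.round(at_z(F[n],p,.0 if n=="scene" else .01)[:2],3) for p in c])
print(manip.nose_length)
im=F["side"]["pixels"][215:335,150:300,::-1]
cv2.imwrite("pics/crop.png",cv2.resize(im,None,fx=5,fy=5,interpolation=cv2.INTER_CUBIC))
E
```

```text
ball [0.642 0.155 0.053] gap 0.0022 [0.645 0.154 0.055] [0.641 0.156 0.055]
disc [0.562 0.13  0.084] gap 0.0034 [0.569 0.127 0.087] [0.559 0.132 0.087]
scene [array([0.431, 0.34 ]), array([0.754, 0.005]), array([ 0.403, -0.028])]
side [array([0.601, 0.155]), array([0.537, 0.168]), array([0.514, 0.112]), array([0.74 , 0.018])]
0.022
```

View pics/crop.png

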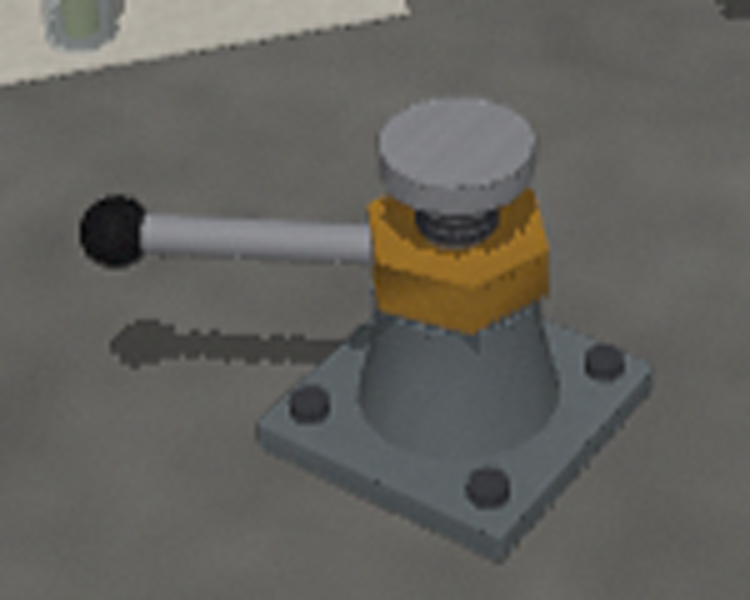

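The crop confirms it: the flat disc is at crop (458,150), the brass nut is raised, and the ball at (113,232) puts the handle at about 0.25 rad, 86 mm from the axis at (0.559, 0.133). The foot edges put the tight angle at about -1.0 rad. I'll approach with closed fingers on the anticlockwise side.

```bash
python3 -m pendant '{"hand":[0,0,0,0,0,0,0,0],"travel":[[0.48,0.15,0],[0.48,0.15,0],[0.48,0.15,0],[0.48,0.14,0],[0.48,0.14,0],[0.48,0.14,0],[0,0,0.5],[0,0,0.5]],"twist":[[0,0,0],[0,0,0],[0,0,0],[0,0,0],[0,0,0],[0,0,-0.4],[0,0,-1],[0,0,-1]]}' 20
python3 - <<'E'
from h import *
f=vision.grab_frame("wrist"); cv2.imwrite("pics/w1.png",f["pixels"][:,:,::-1])
s=sensors.sense(); print(s["eef_pos"],s["orientation"],s["joints"])
from scipy.spatial.transform import Rotation as R
T=np.eye(4);T[:3,:3]=R.from_rotvec(s["orientation"]).as_matrix();T[:3,3]=s["eef_pos"]
print(np.round(T[:3,:3],3)); f["world_from_camera"]=T@np.array(f["mount"])
for q,z in (("rest",0),("rest_nut_handle",.055)):
    for r in vision.spot_point(f,q)[:2]: print(q,round(r["p"],2),np.round(r["position"]),np.round(at_z(f,r["position"],z),3))
np.savez("w1.npz",T=f["world_from_camera"],k=[f[k] for k in("fx","fy","cx","cy")])
E
```

```text
t: 1.5
eef_pos: [0.6025, 0.1735, 0.1802]
orientation: [1.919, 2.486, 0.001]
contact_force: [0.9, 0.3, -0.0]
opening: 0.189
finger_force: 0.0
[0.59991685 0.17292244 0.17530328] [-1.9124562  -2.48621778  0.00742168] [ 1.02262140e-01  4.41467896e-01  1.43277276e+00 -6.93108236e-05
  1.27416576e+00 -1.57132057e-01]
[[-0.257  0.967 -0.007]
 [ 0.967  0.257 -0.001]
 [ 0.001 -0.007 -1.   ]]
rest 0.91 [208. 207.] [0.559 0.134 0.   ]
rest_nut_handle 0.78 [268. 228.] [0.619 0.147 0.055]
```

View pics/w1.png

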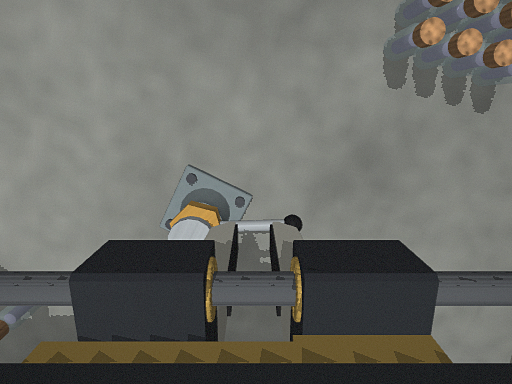

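The wrist view shows the post at (208,207) and the ball at (293,223), which gives the same pose (0.559, 0.134). Both jaws are on the anticlockwise side of the bar. I'll let the fingers close and then descend.

```bash
python3 -m pendant '{"hand":[0,0,0,0,0,0,0,0],"travel":[[0,0,0],[0,0,0.2],[0,0,0.4],[0,0,0.5],[0,0,0.5],[0,0,0.4],[0,0,0],[0,0,0]],"twist":[[0,0,0],[0,0,0],[0,0,0],[0,0,0],[0,0,0],[0,0,0],[0,0,0],[0,0,0]]}'
python3 - <<'E'
from h import *
f=vision.grab_frame("side"); cv2.imwrite("pics/s2.png",cv2.resize(f["pixels"][150:340,100:350,::-1],None,fx=3,fy=3))
E
```

```text
t: 2.65
eef_pos: [0.603, 0.1728, 0.0617]
orientation: [1.925, 2.481, 0.002]
contact_force: [0.5, -0.4, -0.4]
opening: 0.006
finger_force: 0.0
```

View pics/s2.png

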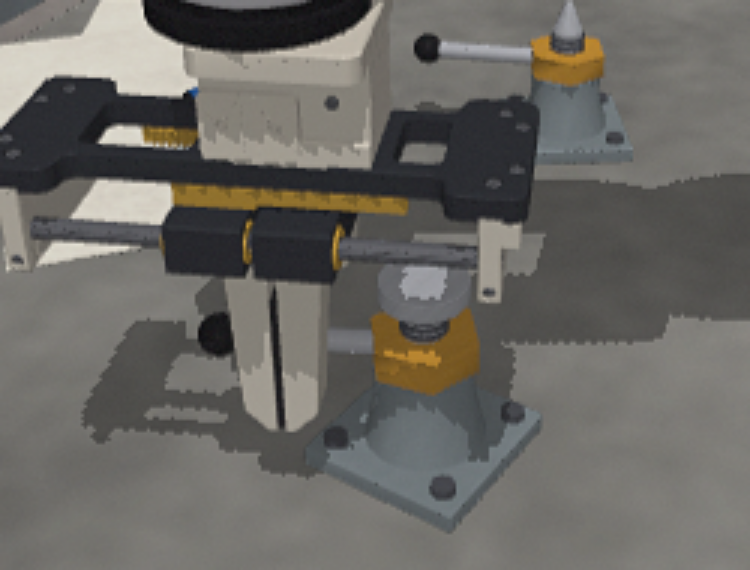

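The closed fingers stand beside the bar, between the ball (215,333) and the nut (425,350), well clear of the disc. Now I'll make contact and start the arc.

```bash
python3 -m pendant '{"hand":[0,0,0,0,0,0,0,0],"travel":[[-0.15,0,0.03],[-0.09,0,0],[-0.09,0.02,0],[-0.09,0.02,0],[-0.09,0.02,0],[-0.09,0.02,0],[-0.09,0.02,0],[0,0,0]],"twist":[[0,0,0],[0,0,0],[0,0,1],[0,0,1],[0,0,1],[0,0,1],[0,0,1],[0,0,0]]}'
```

```text
t: 3.7
eef_pos: [0.6132, 0.1319, 0.0592]
orientation: [2.502, 1.899, 0.001]
contact_force: [-0.2, -0.1, 0.3]
opening: 0.004
finger_force: 0.0
```

```bash
python3 -m pendant '{"hand":[0,0,0,0,0,0,0,0],"travel":[[-0.09,0.02,0],[-0.09,0.02,0],[-0.09,0.02,0],[-0.09,0.02,0],[-0.09,0.02,0],[0,0,0],[0,0,0],[0,0,0]],"twist":[[0,0,1],[0,0,1],[0,0,1],[0,0,1],[0,0,1],[0,0,0],[0,0,0],[0,0,0]]}'
python3 - <<'E'
from h import *
f=vision.grab_frame("scene"); cv2.imwrite("pics/c3.png",cv2.resize(f["pixels"][100:260,130:380,::-1],None,fx=3,fy=3))
E
```

```text
t: 4.7
eef_pos: [0.6056, 0.1061, 0.0589]
orientation: [-2.908, -1.19, 0.0]
contact_force: [-0.6, -0.0, 0.7]
opening: 0.008
finger_force: 0.0
```

View pics/c3.png

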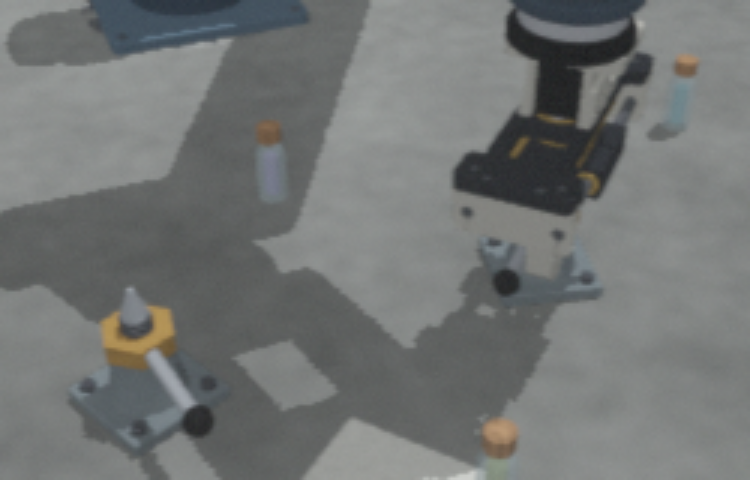

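The handle has swung along: the ball is at crop (507,280), ahead of the fingers, and the pointed post is untouched. I'll continue in smaller steps to find the stop.

```bash
python3 -m pendant '{"hand":[0,0,0,0,0,0,0,0],"travel":[[-0.045,0.01,0],[-0.045,0.01,0],[-0.045,0.01,0],[-0.045,0.01,0],[-0.045,0.01,0],[-0.03,0.0,0],[0,0,0],[0,0,0]],"twist":[[0,0,0.5],[0,0,0.5],[0,0,0.5],[0,0,0.5],[0,0,0.5],[0,0,0],[0,0,0],[0,0,0]]}'
```

```text
t: 5.75
eef_pos: [0.6009, 0.0979, 0.0595]
orientation: [-3.037, -0.797, -0.02]
contact_force: [15.1, 12.8, -10.7]
opening: 0.005
finger_force: 10.0
```

About 20 N of steady resistance along the tangent, at a handle angle of about -0.95, matches the expected stop. I'll push a little more firmly, then back off and lift.

```bash
python3 -m pendant '{"hand":[0,0,0,0,0,0,0,0],"travel":[[-0.04,0,0],[-0.03,0,0],[0,0,0],[0,0,0],[0,0,0],[0,0,0],[0,0,0],[0,0,0]],"twist":[[0,0,0],[0,0,0],[0,0,0],[0,0,0],[0,0,0],[0,0,0],[0,0,0],[0,0,0]]}'
python3 -m pendant '{"hand":[0,0,0,0,0,0,0,0],"travel":[[0.1,0,0],[0.2,0,0],[0.3,0,0],[0.1,0,0],[0,0,-0.4],[0,0,-0.8],[0,0,-0.8],[0,0,-0.6]],"twist":[[0,0,0],[0,0,0],[0,0,0],[0,0,0],[0,0,0],[0,0,0],[0,0,0],[0,0,0]]}'
python3 - <<'E'
from h import *
for n in ("side","scene"):
    f=vision.grab_frame(n)
    for q,z in (("rest_nut_handle",.052),("pin_nut_handle",.055)):
        for r in vision.spot_point(f,q)[:1]:
            p=at_z(f,r["position"],z); print(n,q,round(r["p"],2),np.round(r["position"]),np.round(p,3),np.arctan2(p[1]-.134,p[0]-.559))
    if n=="side": cv2.imwrite("pics/s4.png",cv2.resize(f["pixels"][130:340,130:350,::-1],None,fx=2.8,fy=2.8,interpolation=cv2.INTER_CUBIC))
print(sensors.sense()["contact_force"])
E
```

```text
t: 6.75
eef_pos: [0.6004, 0.0975, 0.0598]
orientation: [-3.036, -0.797, -0.031]
contact_force: [24.1, 19.4, -17.8]
opening: 0.004
finger_force: 15.5
t: 7.75
eef_pos: [0.6283, 0.1127, 0.2171]
orientation: [3.038, 0.797, 0.002]
contact_force: [0.3, 0.6, -0.0]
opening: 0.003
finger_force: 0.0
side rest_nut_handle 0.58 [232. 238.] [0.594 0.079 0.052] -1.0059514719089468
side pin_nut_handle 0.85 [255. 169.] [ 0.641 -0.135  0.055] -1.276024850208543
scene rest_nut_handle 0.74 [297. 186.] [0.6   0.078 0.052] -0.9336278157115492
scene pin_nut_handle 0.73 [189. 231.] [ 0.652 -0.151  0.055] -1.256751347395724
[-0.14565334 -0.70085443 -0.55057809]
```

View pics/s4.png

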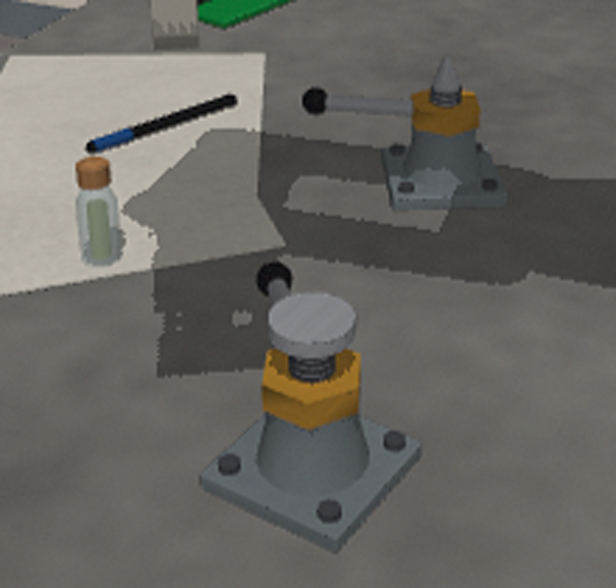

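The handle now points away to the ball at (275,278), at an angle of about -0.97. The nut sits lower, the pointed post is unchanged, and the arm is clear and touching nothing. It gained no more than a millimetre as the push rose to about 31 N, so this is the stop.

```bash
python3 -c "
from plant import workorder; print(workorder.sign_off())"
```

```text
the job is handed in; nothing more can be done
None
```

I ran the flat-topped post's lock nut down to its stop, pressed it tight with about 31 N and let go; the pointed post's nut was left as it was, and I handed the job in about 8 s into the 32 s allowed (no verdict was returned).

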